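Swing the hold-down arms over their pads

TASK

On the red repair frame, push the left and the right hold-down arm round until the eye at each arm's end stands centred over the wide round pad on its side (not the slim square pin), ready for its screw. Just push the arms gently from the side with a fingertip: grip and lift nothing, and leave the other things on the frame and bench where they stand.

Things in the scene. Friction and masses are not known exactly. Their poses are not given: they have to be found in the camera images.
- frame: Fixed red sheet-steel repair frame, 220 mm (its x) by 360 mm (its y), walls 66 mm high along its near and far edges. Origin under its centre on the bench; x points to its far edge, y to its left. Two green boards (top 62 mm above the bench, parts on them up to 71 mm) lie left and right of an aluminium centre rail; a terminal strip along each outer edge reaches 80 mm. It stands anywhere within some 8 by 12 cm, turned up to 0.3 rad.
- clamp_left (a joint): Angle of the left hold-down arm about its upright pivot, rad. 0: the arm points straight out to the left (frame +y); positive: its eye swings to the frame's near (-x) edge; negative: to the far edge. The near spot is at about +0.70, the far spot at about -0.70, end stops at +-1.0. Stays where it is left; a light, dry pivot (0.10 N m, about 1.2 N when pushed 80 mm from the pivot), no spring.
- pivot_left (a point): Pivot axis of the left arm, 30 mm left of the frame's centre line, at the arm's mid-height (92 mm above the bench). A round hub 26 mm across, with a nut reaching 106 mm.
- eye_left (a point): Centre of the round eye at the free end of the left arm, 110 mm from the pivot, at the arm's mid-height. The arm is a level aluminium bar 12 mm wide and 16 mm tall (84 to 100 mm above the bench) whose axis runs straight from the pivot to the eye; the eye is a ring 34 mm across with a 20 mm hole.
- pad_left: Wide round steel pad, 34 mm across and 14 mm high, fixed on the left board at the near or the far spot, 110 mm from the arm's pivot, so the eye can stand right over it. Origin at the centre of its underside (62 mm above the bench; top at 76 mm, 8 mm under the arm).
- pin_left: Slim square steel pin, 12 mm wide and 14 mm high, fixed at the other spot on the left board. Not a place for the eye. Origin at the centre of its underside; top at 76 mm above the bench.
- clamp_right (a joint): Angle of the right hold-down arm about its upright pivot, rad. 0: the arm points straight out to the right (frame -y); positive: its eye swings to the frame's near (-x) edge; negative: to the far edge. The near spot is at about +0.70, the far spot at about -0.70, end stops at +-1.0. Stays where it is left; a light, dry pivot (0.10 N m, about 1.2 N when pushed 80 mm from the pivot), no spring.
- pivot_right (a point): Pivot axis of the right arm, 30 mm right of the frame's centre line, at the arm's mid-height (92 mm above the bench). A round hub 26 mm across, with a nut reaching 106 mm.
- eye_right (a point): Centre of the round eye at the free end of the right arm, 110 mm from the pivot, at the arm's mid-height. The arm is a level aluminium bar 12 mm wide and 16 mm tall (84 to 100 mm above the bench) whose axis runs straight from the pivot to the eye; the eye is a ring 34 mm across with a 20 mm hole.
- pad_right: Wide round steel pad, 34 mm across and 14 mm high, fixed on the right board at the near or the far spot, 110 mm from the arm's pivot, so the eye can stand right over it. Origin at the centre of its underside (62 mm above the bench; top at 76 mm, 8 mm under the arm).
- pin_right: Slim square steel pin, 12 mm wide and 14 mm high, fixed at the other spot on the right board. Not a place for the eye. Origin at the centre of its underside; top at 76 mm above the bench.
- flux_jar: Loose white jar, 36 mm across, 45 mm high, standing on the centre rail towards the frame's far edge (top 107 mm above the bench). Leave alone. Origin at the centre of its underside.
- transformer: Loose small transformer, 30 x 42 mm, 36 mm high, standing on the centre rail towards the frame's near edge (top 98 mm above the bench). Leave alone. Origin at the centre of its underside.
- screwdriver: Loose screwdriver, lying left of the frame, its length along its x. Leave alone. Origin at the centre of its underside.
- flask: Loose metal flask, 68 mm across, 130 mm high, right of the frame. Leave alone. Origin at the centre of its underside.
- spool: Loose grey spool, 56 mm across, 42 mm high, right of the frame. Leave alone. Origin at the centre of its underside.
- disc_stack: Loose spindle of discs, 136 mm across, 70 mm high, left of the frame. Leave alone. Origin at the centre of its underside.
- capacitor: Loose capacitor can, 30 mm across, 50 mm high, standing right of the frame. Leave alone. Origin at the centre of its underside.

How it is judged:
At the end, for the whole second after the job is handed in: Both arms are at rest with the centre of each eye within 8 mm (seen from above) of the centre of the round pad on its side (horizontal distance between eye_left and pad_left below 0.008 m and velocity of joint clamp_left between -0.05 and 0.05 rad/s and horizontal distance between eye_right and pad_right below 0.008 m and velocity of joint clamp_right between -0.05 and 0.05 rad/s); the robot touches nothing.
It fails at once if the left arm is gripped or pushed hard (over 15 N) (contact force between the fingers and clamp_left above 15 N).
It fails at once if the right arm is gripped or pushed hard (over 15 N) (contact force between the fingers and clamp_right above 15 N).
It fails at once if a thing standing on the frame is lifted, or shifted by more than 15 mm (distance of any of flux_jar, transformer from where it was at the start of the episode above 0.015 m).
It fails at once if a thing on the bench is lifted, or shifted by more than 15 mm (distance of any of screwdriver, flask, spool, disc_stack, capacitor from where it was at the start of the episode above 0.015 m).
It also fails if it takes over 48 s, if anything falls off the work surface, if the arm or the gripper's body presses on something with over 40 N, if the wrist force passes 120 N, or if a joint passes its speed limit or range.

ROBOT

A 6-joint arm with a two-finger parallel gripper is mounted at the origin on the work surface. World frame = base frame: x ahead of the robot, y to its left, z up, the work surface at z = 0. Lengths are in m, angles in rad, forces in N, time in s.
With the tool pointing down it reaches from about 0.325 to 0.9 m from the base axis. Payload 6.1 kg.
Tool frame: the origin (TCP) lies on the centre line of the jaws, within the pads' length; the fingertips stand 8 mm ahead of it and the grasp point (between the pads) lies 11 mm behind it; y points along the fingers, z is the direction in which the jaws open and shut, and the axes are right-handed (so a half turn about y gives the same grasp; the last joint's range is limited). The gripper opens to 87 mm and grips with 3 to 60 N. Pads are 19 mm wide; open, the fingers measure 117 mm over their backs; the gripper's body (75 mm by 190 mm) begins 51 mm behind the grasp point.
Start: joints at [-1.422, 0.22, 1.526, -0, 1.395, -0.126], TCP at [0.17, -0.602, 0.231] pointing down, gripper open.
Joint ranges: [-2.98, 2.98], [-0.91, 2.08], [0.09, 2.57], [-1.24, 4.39], [0.2, 2.65], [-2.68, 2.68]. Speed limits (rad/s): [2.57, 2.57, 3.01, 3.14, 3.14, 3.14].

INTERFACE

Orientations are given as a unit quaternion [w, x, y, z].
In Python, from workcell import readout, imaging, workorder gives the robot as it stands.
- The arm moves only by the tool drive_tool, never from a script. Its argument "increments" is a list of rows, each an object of numbers: "fingers": the opening, from -1 (shut) to 1 (fully open); "x", "y", "z": the shift along the tool's x, y, z in mm; "rx", "ry", "rz": the turn, a rotation vector about the tool's x, y, z in degrees. A call has 1 to 20 rows; each row shifts and turns the pose as measured when the row begins, along the tool's axes as they then stand; what a row does not reach is not made up. A row lasts 1/12 s, in which the tool goes at most 41.7 mm and 7.16 degrees, less where a joint would pass 70% of its speed; a pose out of reach is approached as far as the arm can. A call with a gripper value outside its range is refused whole. The fingers move at their own pace and stop on an object; "squeeze" is the grip in N (left out, the last holds). Time passes only in rows, so rows that do not move let the fingers close. It gives the time, the measured TCP pose, the force and the opening at its end, in the units of the state.
- readout.observe(): the state, without advancing time (a new reading comes with each control period).
- imaging.get_image(name): name is "scene" or "top"; returns a dict with "image" (384x512x3 uint8, blue, green, red), "vfov" (degrees; the focal length in pixels is half the picture's height over the tangent of half this angle, whatever the lens; pixels are square), "cx", "cy" (the principal point, pixels), "view" (4x4, takes a point from world to camera coordinates). Camera axes: x right, y up, looking along -z (the intrinsics and any distortion apply to the point x, -y, -z); pixel columns grow to the right and rows downward; lengths in m; the calibration is good to about 2 mm. A picture is of the moment at which its call begins. There is no depth.
- workorder.close_job(): hands the job in, once; it reports no verdict.
Trained networks look in a picture, given as the dict that the camera call returned (one of the last four; its "shot" number tells which), for a name from the list of things; names that differ only in an ending like _2 or _b are one class to them, and where a whole thing is asked for, a point or a joint stands for the part that bears it (a point fixed in the world has none). Each returns a list of dicts, best first, with "conf" (0 to 1); they miss things now and then, are a little off and sometimes report something else, mostly with a low value. They report only what shows in the picture. A call takes as long as a camera call.
- imaging.silhouettes(picture, label): "pixels" (384x512 bool, what is visible of it) and "bbox" ([left, top, right, bottom] in pixels, round what is visible of it).
The state is a dict: "time": time; "q": joint angles; "qd": joint speeds; "effort": joint torques, N m; "eef_pos": TCP position; "eef_rot": TCP orientation; "wrist_force": force on the tool from outside, world axes, zero at the start; "ft_torque": the same for the moment, N m; "gripper_width": finger opening in m.
Only numpy, scipy, OpenCV 4.12 (cv2) and the standard library are available. Lean on these libraries where they do the work, as an engineer would, in place of code of your own. Each camera call takes 0.05 s, during which the arm holds its last target.

## Working session

There is one attempt and no reset: what is moved stays moved. The work goes in short steps, Python scripts to look and compute and a tool call to move; the robot and the scene stay as the last step left them, time stands still between calls to the robot, and variables do not carry over. Pictures are saved under pics/ and viewed, and the job is handed in when it is done.

Besides the shell and the picture viewer there is one more tool, called after "Emit:" by a JSON object that holds its "api" and its "payload", one argument or row to a line. drive_tool: Moves the arm, as the interface text tells. Its arguments: {"type":"object","properties":{"increments":{"type":"array","items":{"type":"object","properties":{"fingers":{"type":"number"},"x":{"type":"number"},"y":{"type":"number"},"z":{"type":"number"},"rx":{"type":"number"},"ry":{"type":"number"},"rz":{"type":"number"}}}},"squeeze":{"type":"number"}},"required":["increments"]}

```bash
mkdir -p pics; python3 - <<'E'
from workcell import readout, imaging
import cv2,numpy as np
print(readout.observe())
for n in("scene","top"):
    p=imaging.get_image(n); cv2.imwrite(f"pics/{n}0.png",p["image"])
    print(n,{k:v for k,v in p.items() if k!="image"})
    for l in["frame","clamp_left","pad_left","pin_left","clamp_right","flux_jar","transformer"]:
        for d in imaging.silhouettes(p,l)[:3]:
            ys,xs=np.nonzero(d["pixels"]); print(l,round(d["conf"],2),d["bbox"],xs.mean().round(1),ys.mean().round(1),len(xs))
E
```

```text
{'time': 0.0, 'q': array([-1.42207973e+00,  2.21240438e-01,  1.52757667e+00, -4.09865382e-05,
        1.39471689e+00, -1.26066052e-01]), 'qd': array([-7.14216275e-04,  1.92466353e-03, -4.34098695e-05,  1.00946847e-03,
        4.73990963e-05,  2.34230377e-03]), 'effort': array([-1.12889098e-03, -4.94616687e+01, -3.87368739e+01,  6.98869047e-02,
        5.70454972e-02, -1.51177992e-04]), 'eef_pos': array([ 0.16950042, -0.60095552,  0.22944662]), 'eef_rot': array([ 0.09682543, -0.0968695 ,  0.70112895, -0.69975662]), 'wrist_force': array([-0.84664706,  0.1714826 , -0.32469727]), 'ft_torque': array([ 0.02123852, -0.0429503 , -0.07315162]), 'gripper_width': 0.08684889613199498}
scene {'vfov': 46.30323823523023, 'cx': 257.2745197658643, 'cy': 194.01817524643994, 'view': array([[-0.88923001,  0.45709851,  0.01819157,  0.47040126],
       [-0.25264305, -0.52386117,  0.81347463,  0.07236186],
       [ 0.3813679 ,  0.71877008,  0.58131583, -1.41494334],
       [ 0.        ,  0.        ,  0.        ,  1.        ]]), 'shot': 1}
frame 0.71 [257.7, 165.7, 267.2, 175.9] 259.8 169.9 82
frame 0.41 [2
[... 529 characters left out ...]
'vfov': 53.276499350286336, 'cx': 261.6157555004462, 'cy': 199.38504550276716, 'view': array([[-0.00542297, -0.99996686, -0.00607245,  0.00190912],
       [ 0.99685548, -0.00588597,  0.0790222 , -0.53227534],
       [-0.07905533, -0.00562482,  0.99685436, -1.279806  ],
       [ 0.        ,  0.        ,  0.        ,  1.        ]]), 'shot': 2}
frame 0.68 [203.4, 154.4, 323.0, 242.1] 264.4 196.4 7902
pad_left 0.46 [227.8, 165.9, 238.3, 174.9] 232.5 169.9 75
clamp_right 0.63 [269.3, 192.6, 312.9, 205.3] 290.6 197.0 187
clamp_right 0.2 [292.9, 219.7, 303.5, 228.0] 297.5 219.5 74
flux_jar 0.66 [262.8, 163.9, 271.0, 174.3] 266.6 168.4 95
transformer 0.41 [252.6, 215.5, 272.1, 228.0] 261.9 220.5 123
```

```bash
python3 - <<'E'
import cv2
a=cv2.imread("pics/top0.png"); cv2.imwrite("pics/top0c.png",cv2.resize(a[140:256,190:340],None,fx=5.2,fy=5.17,interpolation=cv2.INTER_CUBIC))
a=cv2.imread("pics/scene0.png"); cv2.imwrite("pics/scene0c.png",cv2.resize(a[130:260,180:340],None,fx=4.6,fy=4.6,interpolation=cv2.INTER_CUBIC))
E
```

```text
(no output)
```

View pics/top0c.png

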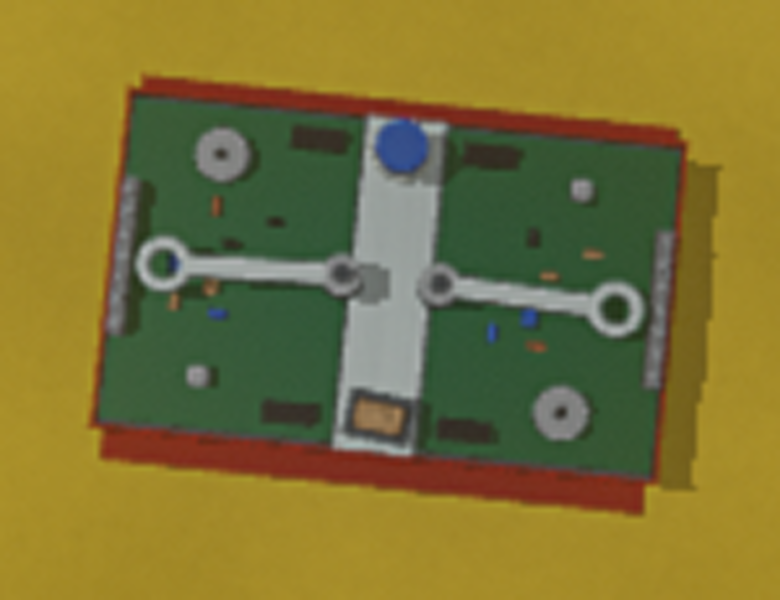

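View pics/scene0c.png

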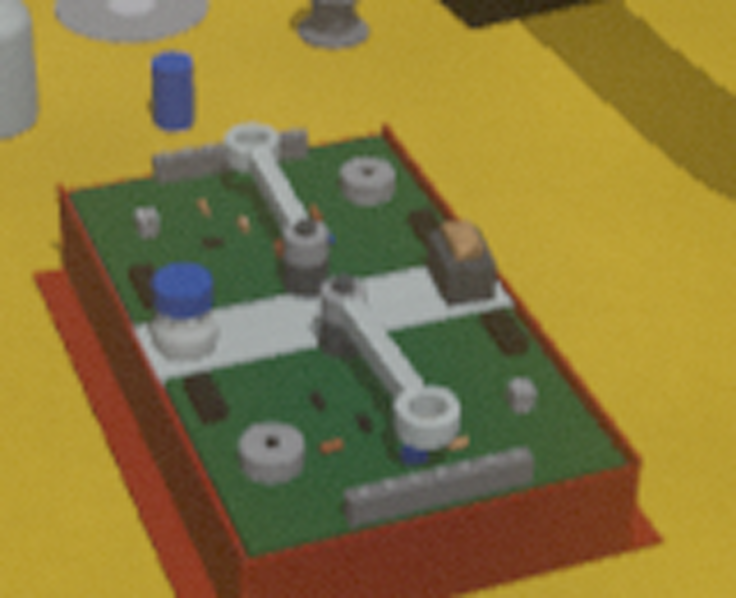

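View pics/top0.png

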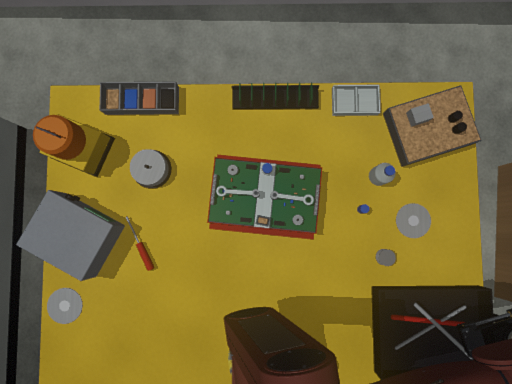

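View pics/scene0.png

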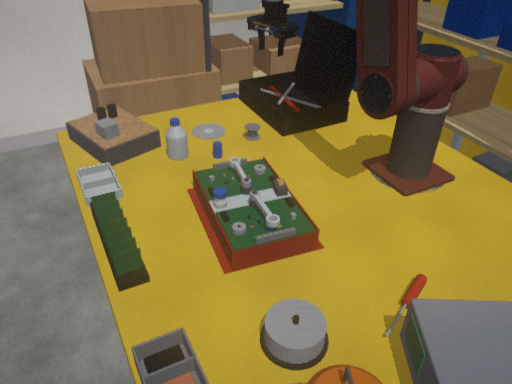

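The top view shows the left pad at the far spot (crop 222,154), with its pin near. The right pad is at the near spot (560,413), with its pin far. Both arms are near angle 0. Next I fit the frame pose from both views.

```bash
cat > h.py <<'E'
import numpy as np
from scipy.optimize import least_squares
def proj(p,P):
    f=192/np.tan(np.radians(p["vfov"])/2); c=(p["view"]@np.r_[P,1])[:3]
    return np.array([p["cx"]+f*c[0]/-c[2],p["cy"]-f*c[1]/-c[2]])
def ray(p,u,v,z):
    f=192/np.tan(np.radians(p["vfov"])/2)
    d=np.array([(u-p["cx"])/f,-(v-p["cy"])/f,-1]); R=p["view"][:3,:3]; o=-R.T@p["view"][:3,3]; d=R.T@d
    return o+d*(z-o[2])/d[2]
def crop(U,V,ox,oy,sx,sy): return ((U+.5)/sx-.5+ox,(V+.5)/sy-.5+oy)
def fpt(fr,X,Y,z):
    c,s=np.cos(fr[2]),np.sin(fr[2]); return np.array([fr[0]+c*X-s*Y,fr[1]+s*X+c*Y,z])
def eye(side,a): # frame xy
    s=1 if side=="L" else -1
    return (-.11*np.sin(a), s*(.03+.11*np.cos(a)))
E
python3 - <<'E'
from h import *
from workcell import imaging
T=imaging.get_image("top");S=imaging.get_image("scene")
t=lambda U,V:crop(U,V,190,140,5.2,5.17)
s=lambda U,V:crop(U,V,180,130,4.6,4.6)
obs={"padL":[(T,t(222,154)),(S,s(271,439))],"padR":[(T,t(560,413)),(S,s(367,174))],
"pinL":[(T,t(198,375)),(S,s(522,383))],"pinR":[(T,t(581,189)),(S,s(147,211))],
"pivL":[(T,t(342,273)),(S,s(345,284))],"pivR":[(T,t(439,284)),(S,s(305,227))],
"eyeL":[(T,t(163,264)),(S,s(428,405))],"eyeR":[(T,t(614,308)),(S,s(252,138))]}
Z={"pad":.076,"pin":.076,"piv":.106,"eye":.1}
for k,v in obs.items():
    print(k,[ray(p,*uv,Z[k[:3]]).round(4)[:2] for p,uv in v])
def res(x,cams=(0,1)):
    r=[]
    for k,v in obs.items():
        sd=k[3]; 
        aP={"L":x[5],"R":x[6]}[sd]
        if k[:3]=="piv": X=(0+0,.03 if sd=="L" else -.03)
        elif k[:3]=="eye": X=eye(sd,x[3] if sd=="L" else x[4])
        elif k[:3]=="pad": X=eye(sd,x[5] if sd=="L" else x[6])
        else: X=eye(sd,x[7] if sd=="L" else x[8])
        for i in cams: r+=list(proj(v[i][0],fpt(x,*X,Z[k[:3]]))-v[i][1])
    return np.array(r)
for cams in((0,1),(0,),(1,)):
    o=least_squares(res,[.5,0,0,0,0,-.7,.7,.7,-.7],args=(cams,),x_scale=[.1,.1]+[1]*7)
    print(cams,o.x.round(4),np.sqrt((o.fun**2).mean()),o.fun.round(1))
    if len(cams)==2:
        np.save("fr.npy",o.x)
E
```

```text
padL [array([0.6271, 0.0941]), array([0.6285, 0.0934])]
padR [array([ 0.4619, -0.1166]), array([ 0.4659, -0.1125])]
pinL [array([0.487, 0.109]), array([0.4877, 0.1096])]
pinR [array([ 0.6033, -0.1316]), array([ 0.6039, -0.1325])]
pivL [array([0.5479, 0.0182]), array([0.5511, 0.0242])]
pivR [array([ 0.5408, -0.0411]), array([ 0.5462, -0.0356])]
eyeL [array([0.5548, 0.1284]), array([0.5575, 0.1301])]
eyeR [array([ 0.5258, -0.1485]), array([ 0.5284, -0.1457])]
(0, 1) [ 0.546  -0.0104 -0.097   0.0298  0.0541 -0.7186  0.7149  0.6954 -0.6815] 0.4545345703470253 [-0.2 -0.6  0.1  0.4 -0.2 -0.4  0.3 -0.8 -0.4  0.   0.4  0.1  0.1 -0.1
  0.1  0.1 -0.4 -0.3 -0.1 -1.2 -0.3 -0.7  0.3 -1.2 -0.2 -0.5  0.3 -0.4
  0.2 -0.2  0.1 -0.7]
(0,) [ 0.5446 -0.0112 -0.1171  0.0564  0.024  -0.6908  0.691   0.7111 -0.7184] 0.15508301097351393 [-0.2 -0.2  0.1  0.1 -0.2  0.2  0.  -0.  -0.1 -0.1 -0.  -0.1  0.   0.
  0.4  0.1]
(1,) [ 0.5477 -0.0088 -0.0724  0.0013  0.09   -0.7482  0.7477  0.6771 -0.6316] 0.40466808055024245 [-0.2  0.9  0.1 -0.3  0.5  0.4  0.1  0.1 -0.1 -0.8 -0.3 -0.7  0.   0.2
 -0.  -0.3]
```

```bash
cat >> h.py <<'E'
from scipy.spatial.transform import Rotation as Ro
FR=np.array([.5446,-.0112,-.1171])
def st(): 
    from workcell import readout
    o=readout.observe(); q=o["eef_rot"]; return o,Ro.from_quat([q[1],q[2],q[3],q[0]])
def contact(side,a,gap,r=.07,half=.0095):
    # world xy of tool centre, pushing face gap m off the arm side; left pushed far(+X), right pushed near
    s=1 if side=="L" else -1
    d=np.array([-np.sin(a),s*np.cos(a)]); n=np.array([np.cos(a),s*np.sin(a)]) # n: towards far
    off=-(.006+half+gap)*s
    X=np.array([0,s*.03])+r*d+off*n
    return fpt(FR,X[0],X[1],0)[:2]
def inc(target):
    o,R=st(); d=R.inv().apply(np.array(target)-o["eef_pos"])*1000
    zx=R.as_matrix()
    print("t",round(o["time"],2),"pos",o["eef_pos"].round(4),"tool inc mm",d.round(1),"zhead",np.degrees(np.arctan2(zx[1,2],zx[0,2])).round(1),"ydir",zx[:,1].round(3),"F",o["wrist_force"].round(1),"w",round(o["gripper_width"],4),"q",o["q"].round(2))
E
python3 - <<'E'
from h import *
for s,a0,a1 in(("L",.056,-.691),("R",.024,.691)):
    d=1 if s=="L" else -1
    print(s,"start",contact(s,a0,.03),"end",contact(s,a1,0))
inc([*contact("L",.056,.03),.2])
E
```

```text
L start [0.50696422 0.09124225] end [0.58800475 0.07816181]
R start [ 0.57629858 -0.11669765] end [ 0.50119525 -0.10056181]
t 0.9 pos [ 0.1696 -0.6015  0.2306] tool inc mm [-512.7   30.5 -575.3] zhead -74.3 ydir [ 0. -0. -1.] F [ 0.5 -0.5  0.2] w 0.0869 q [-1.42  0.22  1.53  0.    1.39 -0.13]
```

Emit:
{"api": "drive_tool", "payload": {
  "increments": [
    {"ry": -7, "fingers": -1},
    {"ry": -7, "fingers": -1},
    {"ry": -7, "fingers": -1},
    {"ry": -7, "fingers": -1},
    {"ry": -7, "fingers": -1},
    {"ry": -7, "fingers": -1},
    {"ry": -7, "fingers": -1},
    {"ry": -7, "fingers": -1},
    {"ry": -7, "fingers": -1},
    {"ry": -7, "fingers": -1},
    {"ry": -7, "fingers": -1},
    {"ry": -7, "fingers": -1},
    {"ry": -7, "fingers": -1},
    {"ry": -7, "fingers": -1},
    {"ry": -7, "fingers": -1},
    {"ry": -7, "fingers": -1},
    {"ry": -6, "fingers": -1}
  ]
}}

```text
invalid input at $.increments[0]: expected keys fingers, x, y, z, rx, ry, rz
```

```bash
python3 - <<'E'
from h import *
inc([*contact("L",.056,.03),.2])
E
```

```text
t 0.9 pos [ 0.1696 -0.6015  0.2306] tool inc mm [-512.7   30.5 -575.3] zhead -74.3 ydir [ 0. -0. -1.] F [ 0.5 -0.5  0.2] w 0.0869 q [-1.42  0.22  1.53  0.    1.39 -0.13]
```

Emit:
{"api": "drive_tool", "payload": {
  "increments": [
    {"x": 0, "y": 0, "z": 0, "rx": 0, "ry": -7, "rz": 0, "fingers": -1},
    {"x": 0, "y": 0, "z": 0, "rx": 0, "ry": -7, "rz": 0, "fingers": -1},
    {"x": 0, "y": 0, "z": 0, "rx": 0, "ry": -7, "rz": 0, "fingers": -1},
    {"x": 0, "y": 0, "z": 0, "rx": 0, "ry": -7, "rz": 0, "fingers": -1},
    {"x": 0, "y": 0, "z": 0, "rx": 0, "ry": -7, "rz": 0, "fingers": -1},
    {"x": 0, "y": 0, "z": 0, "rx": 0, "ry": -7, "rz": 0, "fingers": -1},
    {"x": 0, "y": 0, "z": 0, "rx": 0, "ry": -7, "rz": 0, "fingers": -1},
    {"x": 0, "y": 0, "z": 0, "rx": 0, "ry": -7, "rz": 0, "fingers": -1},
    {"x": 0, "y": 0, "z": 0, "rx": 0, "ry": -7, "rz": 0, "fingers": -1},
    {"x": 0, "y": 0, "z": 0, "rx": 0, "ry": -7, "rz": 0, "fingers": -1},
    {"x": 0, "y": 0, "z": 0, "rx": 0, "ry": -7, "rz": 0, "fingers": -1},
    {"x": 0, "y": 0, "z": 0, "rx": 0, "ry": -7, "rz": 0, "fingers": -1},
    {"x": 0, "y": 0, "z": 0, "rx": 0, "ry": -7, "rz": 0, "fingers": -1},
    {"x": 0, "y": 0, "z": 0, "rx": 0, "ry": -7, "rz": 0, "fingers": -1},
    {"x": 0, "y": 0, "z": 0, "rx": 0, "ry": -7, "rz": 0, "fingers": -1},
    {"x": 0, "y": 0, "z": 0, "rx": 0, "ry": -7, "rz": 0, "fingers": -1},
    {"x": 0, "y": 0, "z": 0, "rx": 0, "ry": -6, "rz": 0, "fingers": -1}
  ]
}}

```text
time: 2.32
eef_pos: [0.1697, -0.6015, 0.2307]
eef_rot: [-0.657, 0.657, -0.261, 0.261]
wrist_force: [-0.4, 0.8, -0.1]
gripper_width: 0.0007
```

```bash
python3 - <<'E'
from h import *
inc([*contact("L",.056,.03),.2])
E
```

```text
t 2.32 pos [ 0.1697 -0.6015  0.2307] tool inc mm [-229.8   30.7  735.4] zhead 46.7 ydir [ 0. -0. -1.] F [-0.4  0.8 -0.1] w 0.0007 q [-1.42  0.22  1.53  0.    1.39 -2.24]
```

Emit:
{"api": "drive_tool", "payload": {
  "increments": [
    {"x": -11.5, "y": 0, "z": 37, "rx": 0, "ry": 0, "rz": 0, "fingers": -1},
    {"x": -11.5, "y": 0, "z": 37, "rx": 0, "ry": 0, "rz": 0, "fingers": -1},
    {"x": -11.5, "y": 0, "z": 37, "rx": 0, "ry": 0, "rz": 0, "fingers": -1},
    {"x": -11.5, "y": 0, "z": 37, "rx": 0, "ry": 0, "rz": 0, "fingers": -1},
    {"x": -11.5, "y": 0, "z": 37, "rx": 0, "ry": 0, "rz": 0, "fingers": -1},
    {"x": -11.5, "y": 0, "z": 37, "rx": 0, "ry": 0, "rz": 0, "fingers": -1},
    {"x": -11.5, "y": 0, "z": 37, "rx": 0, "ry": 0, "rz": 0, "fingers": -1},
    {"x": -11.5, "y": 0, "z": 37, "rx": 0, "ry": 0, "rz": 0, "fingers": -1},
    {"x": -11.5, "y": 0, "z": 37, "rx": 0, "ry": 0, "rz": 0, "fingers": -1},
    {"x": -11.5, "y": 0, "z": 37, "rx": 0, "ry": 0, "rz": 0, "fingers": -1},
    {"x": -11.5, "y": 0, "z": 37, "rx": 0, "ry": 0, "rz": 0, "fingers": -1},
    {"x": -11.5, "y": 0, "z": 37, "rx": 0, "ry": 0, "rz": 0, "fingers": -1},
    {"x": -11.5, "y": 0, "z": 37, "rx": 0, "ry": 0, "rz": 0, "fingers": -1},
    {"x": -11.5, "y": 0, "z": 37, "rx": 0, "ry": 0, "rz": 0, "fingers": -1},
    {"x": -11.5, "y": 0, "z": 37, "rx": 0, "ry": 0, "rz": 0, "fingers": -1}
  ]
}}

```text
time: 3.57
eef_pos: [0.4284, -0.0622, 0.2299]
eef_rot: [-0.655, 0.657, -0.26, 0.267]
wrist_force: [0.6, -0.4, -0.4]
gripper_width: 0.0004
```

```bash
python3 - <<'E'
from h import *
inc([*contact("L",.056,.03),.2])
E
```

```text
t 3.57 pos [ 0.4284 -0.0622  0.2299] tool inc mm [-49.6  29.6 165.1] zhead 46.3 ydir [ 0.008 -0.006 -1.   ] F [ 0.6 -0.4 -0.4] w 0.0004 q [-0.32 -0.27  2.01 -0.    1.39 -1.13]
```

Emit:
{"api": "drive_tool", "payload": {
  "increments": [
    {"x": -9, "y": 5, "z": 30, "rx": 0, "ry": 1, "rz": 0, "fingers": -1},
    {"x": -9, "y": 5, "z": 30, "rx": 0, "ry": 1, "rz": 0, "fingers": -1},
    {"x": -9, "y": 5, "z": 30, "rx": 0, "ry": 0.4, "rz": 0, "fingers": -1},
    {"x": -9, "y": 5, "z": 30, "rx": 0, "ry": 0, "rz": 0, "fingers": -1},
    {"x": -7, "y": 5, "z": 24, "rx": 0, "ry": 0, "rz": 0, "fingers": -1},
    {"x": -4, "y": 3, "z": 12, "rx": 0, "ry": 0, "rz": 0, "fingers": -1},
    {"x": 0, "y": 0, "z": 0, "rx": 0, "ry": 0, "rz": 0, "fingers": -1},
    {"x": 0, "y": 0, "z": 0, "rx": 0, "ry": 0, "rz": 0, "fingers": -1}
  ]
}}

```text
time: 4.23
eef_pos: [0.5118, 0.0974, 0.2032]
eef_rot: [0.652, -0.651, 0.268, -0.28]
wrist_force: [-0.6, 0.0, -0.3]
gripper_width: 0.0006
```

```bash
python3 - <<'E'
from h import *
inc([*contact("L",.056,.025),.096])
E
```

```text
t 4.23 pos [0.5118 0.0974 0.2032] tool inc mm [  3.2 107.3  -5.2] zhead 44.4 ydir [ 0.015 -0.005 -1.   ] F [-0.6  0.  -0.3] w 0.0006 q [ 0.04 -0.02  1.84 -0.01  1.31 -0.73]
```

Emit:
{"api": "drive_tool", "payload": {
  "increments": [
    {"x": 1, "y": 20, "z": -2, "rx": 0, "ry": 0, "rz": 0, "fingers": -1},
    {"x": 1, "y": 20, "z": -2, "rx": 0, "ry": 0, "rz": 0, "fingers": -1},
    {"x": 1, "y": 20, "z": -1, "rx": 0, "ry": 0, "rz": 0, "fingers": -1},
    {"x": 0, "y": 20, "z": 0, "rx": 0, "ry": 0, "rz": 0, "fingers": -1},
    {"x": 0, "y": 15, "z": 0, "rx": 0, "ry": 0, "rz": 0, "fingers": -1},
    {"x": 0, "y": 8, "z": 0, "rx": 0, "ry": 0, "rz": 0, "fingers": -1},
    {"x": 0, "y": 0, "z": 0, "rx": 0, "ry": 0, "rz": 0, "fingers": -1},
    {"x": 0, "y": 0, "z": 0, "rx": 0, "ry": 0, "rz": 0, "fingers": -1}
  ]
}}

```text
time: 4.9
eef_pos: [0.5126, 0.0837, 0.1012]
eef_rot: [0.652, -0.65, 0.268, -0.284]
wrist_force: [0.0, -0.9, -0.2]
gripper_width: 0.0003
```

```bash
python3 - <<'E'
from h import *
import cv2
from workcell import imaging
inc([*contact("L",.056,.03),.096])
for a,g in((-.2,.004),(-.45,0.001),(-.65,0)): inc([*contact("L",a,g),.096])
p=imaging.get_image("scene");cv2.imwrite("pics/s1.png",cv2.resize(p["image"][100:260,160:360],None,fx=3.7,fy=3.7))
E
```

```text
t 4.9 pos [0.5126 0.0837 0.1012] tool inc mm [-9.4  5.1  1.2] zhead 44.1 ydir [ 0.022 -0.007 -1.   ] F [ 0.  -0.9 -0.2] w 0.0003 q [ 0.01  0.09  1.93 -0.01  1.1  -0.75]
t 4.9 pos [0.5126 0.0837 0.1012] tool inc mm [21.5  6.  33.1] zhead 44.1 ydir [ 0.022 -0.007 -1.   ] F [ 0.  -0.9 -0.2] w 0.0003 q [ 0.01  0.09  1.93 -0.01  1.1  -0.75]
t 4.9 pos [0.5126 0.0837 0.1012] tool inc mm [39.1  6.5 44.4] zhead 44.1 ydir [ 0.022 -0.007 -1.   ] F [ 0.  -0.9 -0.2] w 0.0003 q [ 0.01  0.09  1.93 -0.01  1.1  -0.75]
t 4.9 pos [0.5126 0.0837 0.1012] tool inc mm [53.5  6.9 49.6] zhead 44.1 ydir [ 0.022 -0.007 -1.   ] F [ 0.  -0.9 -0.2] w 0.0003 q [ 0.01  0.09  1.93 -0.01  1.1  -0.75]
```

View pics/s1.png

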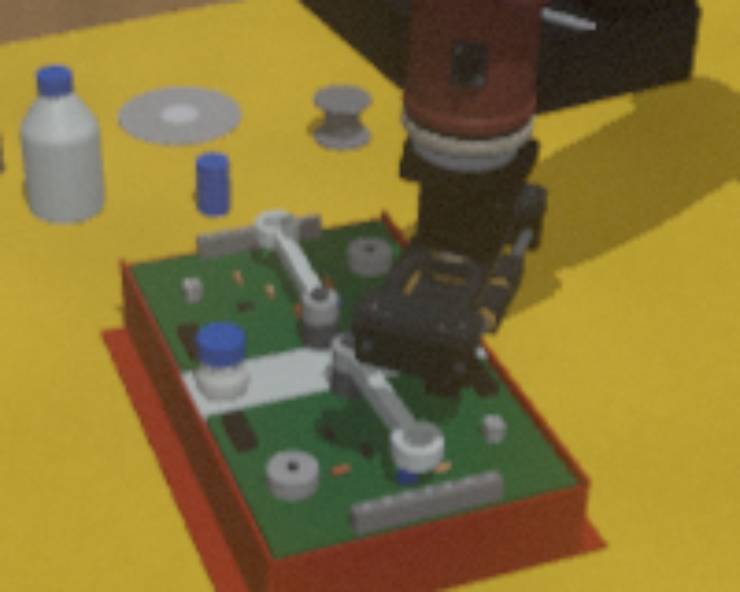

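Emit:
{"api": "drive_tool", "payload": {
  "increments": [
    {"x": 0, "y": 3, "z": 3, "rx": -0.6, "ry": 0, "rz": 1.1, "fingers": -1},
    {"x": 0, "y": 3, "z": 4, "rx": 0, "ry": 0, "rz": 0, "fingers": -1},
    {"x": 2, "y": 0, "z": 4, "rx": 0, "ry": 0, "rz": 0, "fingers": -1},
    {"x": 3, "y": 0, "z": 4, "rx": 0, "ry": 0, "rz": 0, "fingers": -1},
    {"x": 3, "y": 0, "z": 4, "rx": 0, "ry": 0, "rz": 0, "fingers": -1},
    {"x": 3, "y": 0, "z": 4, "rx": 0, "ry": 0, "rz": 0, "fingers": -1},
    {"x": 3, "y": 0, "z": 4, "rx": 0, "ry": 0, "rz": 0, "fingers": -1},
    {"x": 3, "y": 0, "z": 3, "rx": 0, "ry": 0, "rz": 0, "fingers": -1},
    {"x": 3, "y": 0, "z": 3, "rx": 0, "ry": 0, "rz": 0, "fingers": -1}
  ]
}}

```text
time: 5.7
eef_pos: [0.556, 0.0931, 0.0992]
eef_rot: [0.651, -0.651, 0.274, -0.277]
wrist_force: [-1.1, 0.2, 0.0]
gripper_width: 0.0005
```

```bash
python3 - <<'E'
from h import *
for a,g in((-.2,.004),(-.45,0.001),(-.65,0)): inc([*contact("L",a,g),.096])
E
```

```text
t 5.7 pos [0.556  0.0931 0.0992] tool inc mm [-1.8  3.2 -4.7] zhead 44.1 ydir [ 0.004 -0.001 -1.   ] F [-1.1  0.2  0. ] w 0.0005 q [ 0.03  0.2   1.81 -0.    1.13 -0.74]
t 5.7 pos [0.556  0.0931 0.0992] tool inc mm [15.7  3.3  6.7] zhead 44.1 ydir [ 0.004 -0.001 -1.   ] F [-1.1  0.2  0. ] w 0.0005 q [ 0.03  0.2   1.81 -0.    1.13 -0.74]
t 5.7 pos [0.556  0.0931 0.0992] tool inc mm [30.1  3.4 11.8] zhead 44.1 ydir [ 0.004 -0.001 -1.   ] F [-1.1  0.2  0. ] w 0.0005 q [ 0.03  0.2   1.81 -0.    1.13 -0.74]
```

Emit:
{"api": "drive_tool", "payload": {
  "increments": [
    {"x": 3, "y": 1.5, "z": 2, "rx": 0, "ry": 0, "rz": 0, "fingers": -1},
    {"x": 3, "y": 1.5, "z": 2, "rx": 0, "ry": 0, "rz": 0, "fingers": -1},
    {"x": 3, "y": 0, "z": 1, "rx": 0, "ry": 0, "rz": 0, "fingers": -1},
    {"x": 3, "y": 0, "z": 1, "rx": 0, "ry": 0, "rz": 0, "fingers": -1},
    {"x": 3, "y": 0, "z": 1, "rx": 0, "ry": 0, "rz": 0, "fingers": -1},
    {"x": 2.5, "y": 0, "z": 1, "rx": 0, "ry": 0, "rz": 0, "fingers": -1},
    {"x": 2, "y": 0, "z": 0.5, "rx": 0, "ry": 0, "rz": 0, "fingers": -1},
    {"x": 2, "y": 0, "z": 0.5, "rx": 0, "ry": 0, "rz": 0, "fingers": -1},
    {"x": 0, "y": 0, "z": 0, "rx": 0, "ry": 0, "rz": 0, "fingers": -1}
  ]
}}

```text
time: 6.45
eef_pos: [0.5807, 0.0834, 0.0961]
eef_rot: [0.652, -0.65, 0.274, -0.277]
wrist_force: [-0.3, 0.0, -0.6]
gripper_width: 0.0005
```

```bash
python3 - <<'E'
from h import *
import cv2
from workcell import imaging
for a,g in((-.55,0.00),(-.65,0),(-.691,0)): inc([*contact("L",a,g),.096])
p=imaging.get_image("scene");cv2.imwrite("pics/s2.png",cv2.resize(p["image"][130:260,180:340],None,fx=4.6,fy=4.6,interpolation=cv2.INTER_CUBIC))
p=imaging.get_image("top");cv2.imwrite("pics/t2.png",cv2.resize(p["image"][140:256,190:340],None,fx=5.2,fy=5.17,interpolation=cv2.INTER_CUBIC))
E
```

```text
t 6.45 pos [0.5807 0.0834 0.0961] tool inc mm [-0.9  0.  -1.2] zhead 44.1 ydir [ 0.004  0.    -1.   ] F [-0.3  0.  -0.6] w 0.0005 q [ 0.01  0.26  1.75  0.    1.13 -0.76]
t 6.45 pos [0.5807 0.0834 0.0961] tool inc mm [6.  0.1 1. ] zhead 44.1 ydir [ 0.004  0.    -1.   ] F [-0.3  0.  -0.6] w 0.0005 q [ 0.01  0.26  1.75  0.    1.13 -0.76]
t 6.45 pos [0.5807 0.0834 0.0961] tool inc mm [8.8 0.1 1.6] zhead 44.1 ydir [ 0.004  0.    -1.   ] F [-0.3  0.  -0.6] w 0.0005 q [ 0.01  0.26  1.75  0.    1.13 -0.76]
```

View pics/s2.png

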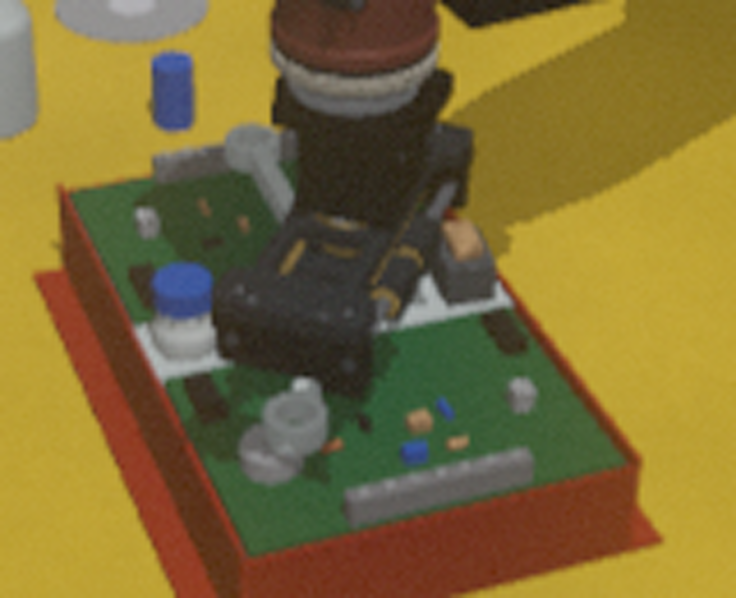

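View pics/t2.png

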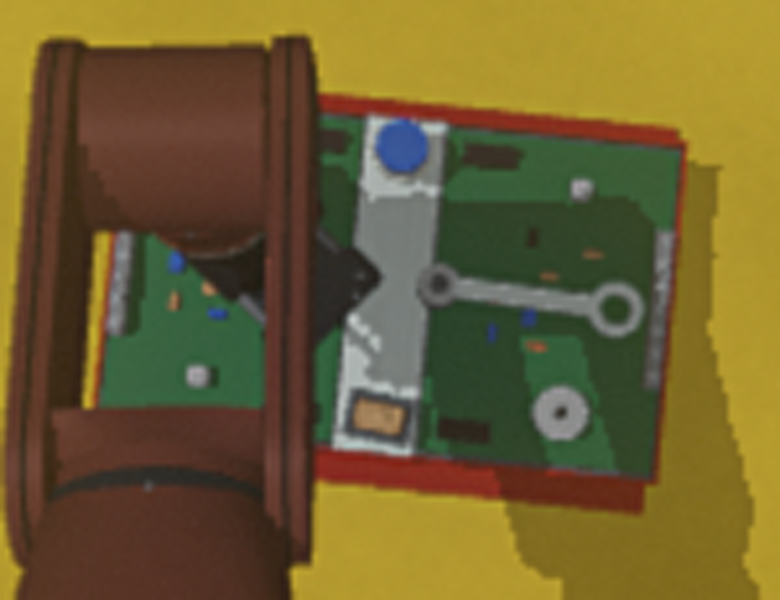

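```bash
cat >>h.py <<'E'
def ang(w,side):
    d=np.array(w[:2])-fpt(FR,0,.03 if side=="L" else -.03,0)[:2]; c,s=np.cos(FR[2]),np.sin(FR[2])
    X,Y=c*d[0]+s*d[1],-s*d[0]+c*d[1]; return np.arctan2(-X,Y if side=="L" else -Y),np.hypot(X,Y)
E
python3 - <<'E'
from h import *
from workcell import imaging
S=imaging.get_image("scene")
s=lambda U,V:crop(U,V,180,130,4.6,4.6)
e=ray(S,*s(296,416),.1);p=ray(S,*s(271,439),.076)
print(e,ang(e,"L"),p,ang(p,"L"))
for a in(-.55,-.6,-.69): print(a,((proj(S,fpt(FR,*eye("L",a),.1))-[180,130]+.5)*4.6-.5).round(0))
E
```

```text
[0.62171734 0.1088126  0.1       ] (np.float64(-0.567284143685793), np.float64(0.1164391496663652)) [0.62851744 0.09336597 0.076     ] (np.float64(-0.7046328773164041), np.float64(0.10980405124256842))
-0.55 [303. 409.]
-0.6 [292. 407.]
-0.69 [274. 403.]
```

Emit:
{"api": "drive_tool", "payload": {
  "increments": [
    {"x": 2, "y": 0, "z": 0.5, "rx": 0, "ry": 0, "rz": 0, "fingers": -1},
    {"x": 2, "y": 0, "z": 0.5, "rx": 0, "ry": 0, "rz": 0, "fingers": -1},
    {"x": 1.5, "y": 0, "z": 0.5, "rx": 0, "ry": 0, "rz": 0, "fingers": -1},
    {"x": 1, "y": 0, "z": 0, "rx": 0, "ry": 0, "rz": 0, "fingers": -1},
    {"x": 0.5, "y": 0, "z": 0, "rx": 0, "ry": 0, "rz": 0, "fingers": -1},
    {"x": 0, "y": 0, "z": 0, "rx": 0, "ry": 0, "rz": 0, "fingers": -1}
  ]
}}

```text
time: 7.1
eef_pos: [0.5862, 0.0796, 0.096]
eef_rot: [0.652, -0.651, 0.275, -0.276]
wrist_force: [-0.2, 0.7, 0.6]
gripper_width: 0.0004
```

```bash
python3 - <<'E'
from h import *
import cv2
from workcell import imaging
for a,g in((-.65,0),(-.691,0)): inc([*contact("L",a,g),.096])
p=imaging.get_image("scene");cv2.imwrite("pics/s3.png",cv2.resize(p["image"][130:260,180:340],None,fx=4.6,fy=4.6,interpolation=cv2.INTER_CUBIC))
E
```

```text
t 7.1 pos [0.5862 0.0796 0.096 ] tool inc mm [-0.6 -0.  -0.4] zhead 44.1 ydir [ 0.003  0.001 -1.   ] F [-0.2  0.7  0.6] w 0.0004 q [ 0.    0.27  1.73  0.    1.14 -0.77]
t 7.1 pos [0.5862 0.0796 0.096 ] tool inc mm [ 2.3 -0.   0.3] zhead 44.1 ydir [ 0.003  0.001 -1.   ] F [-0.2  0.7  0.6] w 0.0004 q [ 0.    0.27  1.73  0.    1.14 -0.77]
```

View pics/s3.png

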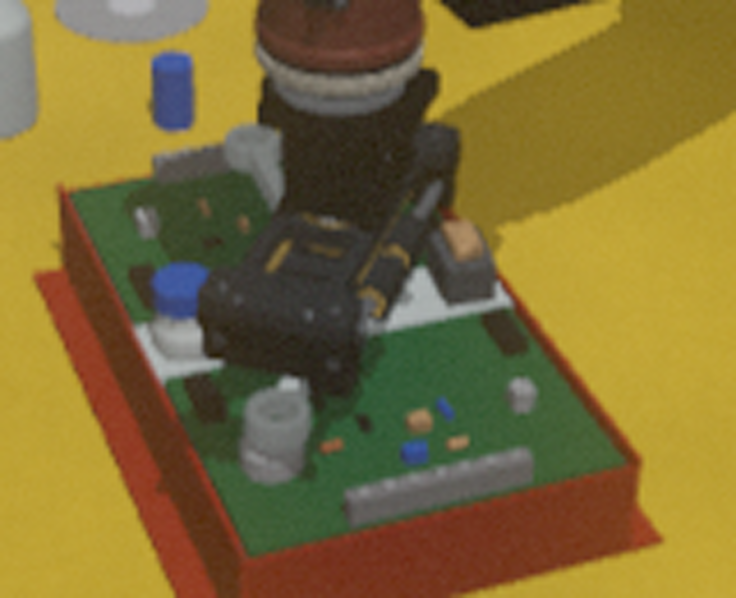

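Emit:
{"api": "drive_tool", "payload": {
  "increments": [
    {"x": 1.5, "y": 0, "z": 0, "rx": 0, "ry": 0, "rz": 0, "fingers": -1},
    {"x": 1, "y": 0, "z": 0, "rx": 0, "ry": 0, "rz": 0, "fingers": -1},
    {"x": 0, "y": 0, "z": 0, "rx": 0, "ry": 0, "rz": 0, "fingers": -1},
    {"x": -5, "y": 0, "z": 0, "rx": 0, "ry": 0, "rz": 0, "fingers": -1},
    {"x": -15, "y": 0, "z": 0, "rx": 0, "ry": 0, "rz": 0, "fingers": -1},
    {"x": -10, "y": -20, "z": 0, "rx": 0, "ry": 0, "rz": 0, "fingers": -1},
    {"x": 0, "y": -30, "z": 0, "rx": 0, "ry": 0, "rz": 0, "fingers": -1},
    {"x": 0, "y": -30, "z": 0, "rx": 0, "ry": 0, "rz": 0, "fingers": -1},
    {"x": 0, "y": -10, "z": 0, "rx": 0, "ry": 0, "rz": 0, "fingers": -1}
  ]
}}

```text
time: 7.9
eef_pos: [0.56, 0.1026, 0.1835]
eef_rot: [-0.65, 0.652, -0.278, 0.274]
wrist_force: [1.3, -0.2, 0.5]
gripper_width: 0.0007
```

```bash
python3 - <<'E'
from h import *
import cv2
from workcell import imaging
inc([*contact("R",.024,.025),.18])
inc([*contact("R",.024,.025),.096])
p=imaging.get_image("scene");cv2.imwrite("pics/s4.png",cv2.resize(p["image"][130:260,180:340],None,fx=4.6,fy=4.6,interpolation=cv2.INTER_CUBIC))
E
```

```text
t 7.9 pos [0.56   0.1026 0.1835] tool inc mm [ 164.9    3.3 -144. ] zhead 44.1 ydir [-0.006  0.    -1.   ] F [ 1.3 -0.2  0.5] w 0.0007 q [ 0.04  0.13  1.72  0.    1.3  -0.73]
t 7.9 pos [0.56   0.1026 0.1835] tool inc mm [ 165.3   87.3 -143.6] zhead 44.1 ydir [-0.006  0.    -1.   ] F [ 1.3 -0.2  0.5] w 0.0007 q [ 0.04  0.13  1.72  0.    1.3  -0.73]
```

View pics/s4.png

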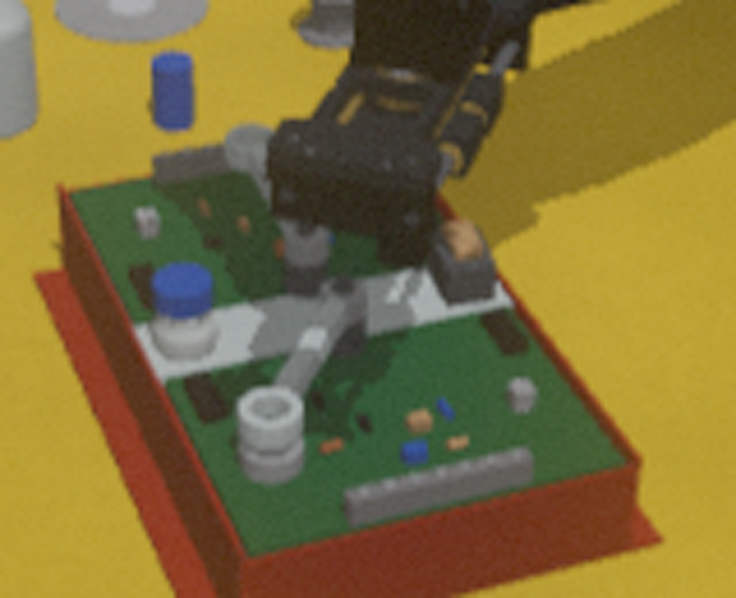

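Emit:
{"api": "drive_tool", "payload": {
  "increments": [
    {"x": 20, "y": 0, "z": -18, "rx": 0, "ry": 0, "rz": 0, "fingers": -1},
    {"x": 25, "y": 0, "z": -22, "rx": 0, "ry": 0, "rz": 0, "fingers": -1},
    {"x": 25, "y": 0, "z": -22, "rx": 0, "ry": 0, "rz": 0, "fingers": -1},
    {"x": 25, "y": 0, "z": -22, "rx": 0, "ry": 0, "rz": 0, "fingers": -1},
    {"x": 20, "y": 0, "z": -18, "rx": 0, "ry": 0, "rz": 0, "fingers": -1},
    {"x": 15, "y": 0, "z": -13, "rx": 0, "ry": 0, "rz": 0, "fingers": -1},
    {"x": 8, "y": 0, "z": -7, "rx": 0, "ry": 0, "rz": 0, "fingers": -1},
    {"x": 0, "y": 0, "z": 0, "rx": 0, "ry": 0, "rz": 0, "fingers": -1},
    {"x": 0, "y": 0, "z": 0, "rx": 0, "ry": 0, "rz": 0, "fingers": -1}
  ]
}}

```text
time: 8.7
eef_pos: [0.5651, -0.0826, 0.1757]
eef_rot: [-0.652, 0.652, -0.277, 0.271]
wrist_force: [-0.4, 0.3, -1.1]
gripper_width: 0.0003
```

```bash
python3 - <<'E'
from h import *
import cv2
from workcell import imaging
inc([*contact("R",.024,.025),.096])
p=imaging.get_image("top");cv2.imwrite("pics/t4.png",cv2.resize(p["image"][140:256,190:340],None,fx=5.2,fy=5.17,interpolation=cv2.INTER_CUBIC))
E
```

```text
t 8.7 pos [ 0.5651 -0.0826  0.1757] tool inc mm [ 28.8  79.6 -18.7] zhead 44.4 ydir [-0.008  0.003 -1.   ] F [-0.4  0.3 -1.1] w 0.0003 q [-0.28  0.14  1.72  0.    1.29 -1.06]
```

View pics/t4.png

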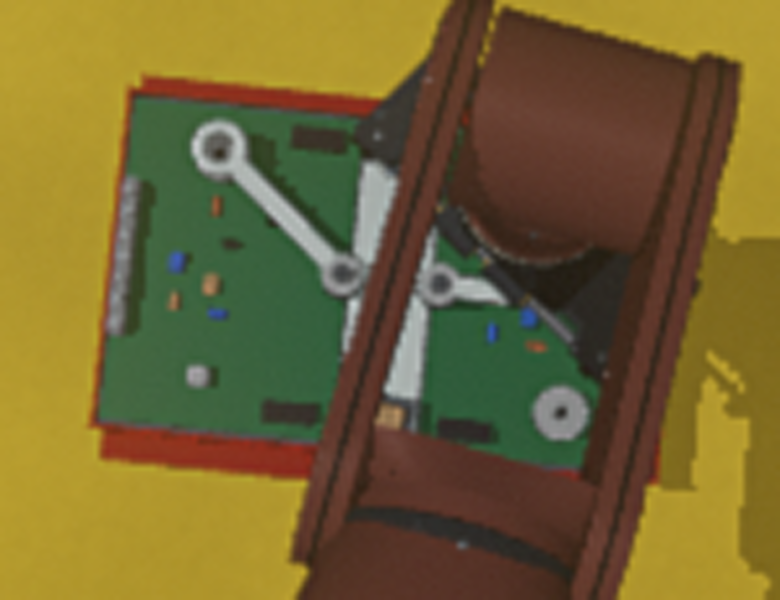

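Emit:
{"api": "drive_tool", "payload": {
  "increments": [
    {"x": 12, "y": 0, "z": -8, "rx": 0, "ry": 0, "rz": 0, "fingers": -1},
    {"x": 12, "y": 0, "z": -8, "rx": 0, "ry": 0, "rz": 0, "fingers": -1},
    {"x": 4, "y": 10, "z": -3, "rx": 0, "ry": 0, "rz": 0, "fingers": -1},
    {"x": 0, "y": 20, "z": 0, "rx": 0, "ry": 0, "rz": 0, "fingers": -1},
    {"x": 0, "y": 20, "z": 0, "rx": 0, "ry": 0, "rz": 0, "fingers": -1},
    {"x": 0, "y": 12, "z": 0, "rx": 0, "ry": 0, "rz": 0, "fingers": -1},
    {"x": 0, "y": 6, "z": 0, "rx": 0, "ry": 0, "rz": 0, "fingers": -1},
    {"x": 0, "y": 0, "z": 0, "rx": 0, "ry": 0, "rz": 0, "fingers": -1},
    {"x": 0, "y": 0, "z": 0, "rx": 0, "ry": 0, "rz": 0, "fingers": -1}
  ]
}}

```text
time: 9.5
eef_pos: [0.5725, -0.1149, 0.1025]
eef_rot: [0.653, -0.653, 0.274, -0.269]
wrist_force: [-0.3, -0.8, 0.0]
gripper_width: 0.0003
```

```bash
python3 - <<'E'
from h import *
import cv2
from workcell import imaging
inc([*contact("R",.024,.025),.096])
for a,g in((.2,.004),(.45,0.001),(.65,0)): inc([*contact("R",a,g),.096])
p=imaging.get_image("scene");cv2.imwrite("pics/s5.png",cv2.resize(p["image"][110:240,180:340],None,fx=4.6,fy=4.6,interpolation=cv2.INTER_CUBIC))
p=imaging.get_image("top")
e=ray(p,*crop(219,146.5,190,140,5.2,5.17),.1);q=ray(p,*crop(222,154,190,140,5.2,5.17),.076)
print(e,ang(e,"L"),q,ang(q,"L"))
E
```

```text
t 9.5 pos [ 0.5725 -0.1149  0.1025] tool inc mm [-0.   6.5 -1.6] zhead 44.8 ydir [-0.007  0.003 -1.   ] F [-0.3 -0.8  0. ] w 0.0003 q [-0.33  0.25  1.74  0.    1.16 -1.12]
t 9.5 pos [ 0.5725 -0.1149  0.1025] tool inc mm [-25.4   6.7 -23.7] zhead 44.8 ydir [-0.007  0.003 -1.   ] F [-0.3 -0.8  0. ] w 0.0003 q [-0.33  0.25  1.74  0.    1.16 -1.12]
t 9.5 pos [ 0.5725 -0.1149  0.1025] tool inc mm [-43.1   6.9 -34.9] zhead 44.8 ydir [-0.007  0.003 -1.   ] F [-0.3 -0.8  0. ] w 0.0003 q [-0.33  0.25  1.74  0.    1.16 -1.12]
t 9.5 pos [ 0.5725 -0.1149  0.1025] tool inc mm [-57.6   7.  -39.9] zhead 44.8 ydir [-0.007  0.003 -1.   ] F [-0.3 -0.8  0. ] w 0.0003 q [-0.33  0.25  1.74  0.    1.16 -1.12]
[0.62799145 0.09401557 0.1       ] (np.float64(-0.6970425524683557), np.float64(0.10986436265820572)) [0.62709284 0.09413952 0.076     ] (np.float64(-0.6905738746294839), np.float64(0.10929833174977546))
```

View pics/s5.png

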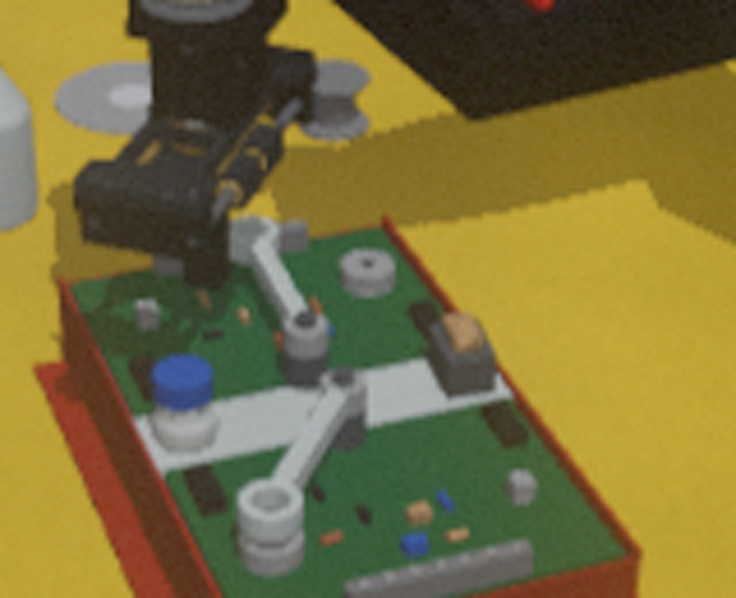

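Emit:
{"api": "drive_tool", "payload": {
  "increments": [
    {"x": 0, "y": 3.5, "z": -3, "rx": 0, "ry": 0.3, "rz": 0, "fingers": -1},
    {"x": 0, "y": 3, "z": -4, "rx": 0, "ry": 0.3, "rz": 0, "fingers": -1},
    {"x": -2, "y": 0, "z": -4, "rx": 0, "ry": 0, "rz": 0, "fingers": -1},
    {"x": -3, "y": 0, "z": -4, "rx": 0, "ry": 0, "rz": 0, "fingers": -1},
    {"x": -4, "y": 0, "z": -4, "rx": 0, "ry": 0, "rz": 0, "fingers": -1},
    {"x": -4, "y": 0, "z": -3, "rx": 0, "ry": 0, "rz": 0, "fingers": -1},
    {"x": -4, "y": 0, "z": -3, "rx": 0, "ry": 0, "rz": 0, "fingers": -1},
    {"x": -4, "y": 0, "z": -2, "rx": 0, "ry": 0, "rz": 0, "fingers": -1},
    {"x": -3, "y": 0, "z": -2, "rx": 0, "ry": 0, "rz": 0, "fingers": -1}
  ]
}}

```text
time: 10.35
eef_pos: [0.5351, -0.1199, 0.1007]
eef_rot: [0.652, -0.651, 0.274, -0.277]
wrist_force: [1.4, -0.4, -1.1]
gripper_width: 0.0003
```

```bash
python3 - <<'E'
from h import *
for a,g in((.2,.004),(.45,0.001),(.65,0)): inc([*contact("R",a,g),.096])
E
```

```text
t 10.35 pos [ 0.5351 -0.1199  0.1007] tool inc mm [-2.7  4.7  6.3] zhead 44.1 ydir [ 0.004 -0.001 -1.   ] F [ 1.4 -0.4 -1.1] w 0.0003 q [-0.36  0.17  1.84  0.    1.13 -1.14]
t 10.35 pos [ 0.5351 -0.1199  0.1007] tool inc mm [-20.3   4.6  -5.1] zhead 44.1 ydir [ 0.004 -0.001 -1.   ] F [ 1.4 -0.4 -1.1] w 0.0003 q [-0.36  0.17  1.84  0.    1.13 -1.14]
t 10.35 pos [ 0.5351 -0.1199  0.1007] tool inc mm [-34.7   4.6 -10.2] zhead 44.1 ydir [ 0.004 -0.001 -1.   ] F [ 1.4 -0.4 -1.1] w 0.0003 q [-0.36  0.17  1.84  0.    1.13 -1.14]
```

Emit:
{"api": "drive_tool", "payload": {
  "increments": [
    {"x": -3, "y": 2, "z": 0, "rx": 0, "ry": 0, "rz": 0, "fingers": -1},
    {"x": -3, "y": 2, "z": 0, "rx": 0, "ry": 0, "rz": 0, "fingers": -1},
    {"x": -3, "y": 1, "z": -1, "rx": 0, "ry": 0, "rz": 0, "fingers": -1},
    {"x": -3, "y": 0, "z": -1, "rx": 0, "ry": 0, "rz": 0, "fingers": -1},
    {"x": -3, "y": 0, "z": -1, "rx": 0, "ry": 0, "rz": 0, "fingers": -1},
    {"x": -3, "y": 0, "z": -1, "rx": 0, "ry": 0, "rz": 0, "fingers": -1},
    {"x": -3, "y": 0, "z": -1, "rx": 0, "ry": 0, "rz": 0, "fingers": -1},
    {"x": -2, "y": 0, "z": -1, "rx": 0, "ry": 0, "rz": 0, "fingers": -1},
    {"x": -2, "y": 0, "z": -1, "rx": 0, "ry": 0, "rz": 0, "fingers": -1},
    {"x": -1, "y": 0, "z": 0, "rx": 0, "ry": 0, "rz": 0, "fingers": -1},
    {"x": 0, "y": 0, "z": 0, "rx": 0, "ry": 0, "rz": 0, "fingers": -1}
  ]
}}

```text
time: 11.27
eef_pos: [0.5101, -0.1046, 0.0962]
eef_rot: [0.652, -0.651, 0.273, -0.278]
wrist_force: [0.5, -1.4, 0.8]
gripper_width: 0.0002
```

```bash
python3 - <<'E'
from h import *
import cv2
from workcell import imaging
for a,g in((.65,0),(.691,0)): inc([*contact("R",a,g),.096])
p=imaging.get_image("scene");cv2.imwrite("pics/s6.png",cv2.resize(p["image"][110:240,180:340],None,fx=4.6,fy=4.6,interpolation=cv2.INTER_CUBIC))
E
```

```text
t 11.27 pos [ 0.5101 -0.1046  0.0962] tool inc mm [-6.2  0.2 -2.9] zhead 44.2 ydir [ 0.006 -0.002 -1.   ] F [ 0.5 -1.4  0.8] w 0.0002 q [-0.35  0.11  1.92  0.    1.11 -1.13]
t 11.27 pos [ 0.5101 -0.1046  0.0962] tool inc mm [-9.1  0.2 -3.6] zhead 44.2 ydir [ 0.006 -0.002 -1.   ] F [ 0.5 -1.4  0.8] w 0.0002 q [-0.35  0.11  1.92  0.    1.11 -1.13]
```

View pics/s6.png

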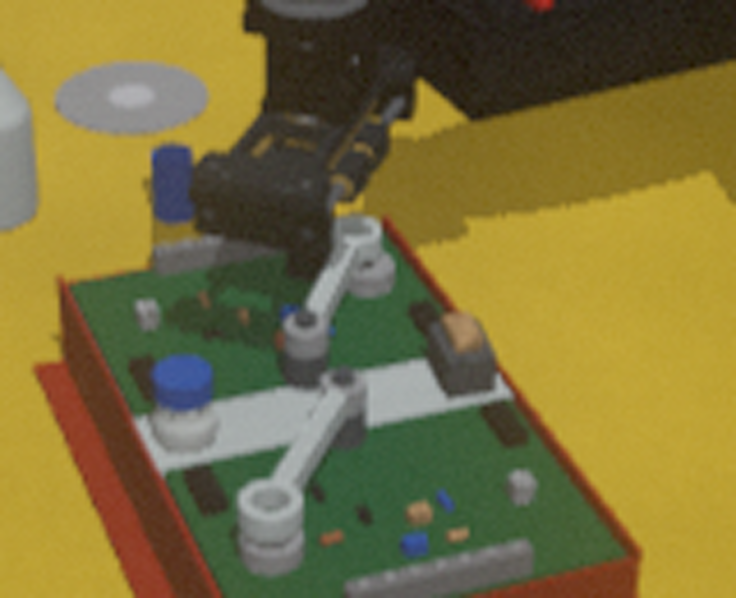

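Emit:
{"api": "drive_tool", "payload": {
  "increments": [
    {"x": -2, "y": 0, "z": -1, "rx": 0, "ry": 0, "rz": 0, "fingers": -1},
    {"x": -2, "y": 0, "z": -1, "rx": 0, "ry": 0, "rz": 0, "fingers": -1},
    {"x": -1.5, "y": 0, "z": 0, "rx": 0, "ry": 0, "rz": 0, "fingers": -1},
    {"x": -1, "y": 0, "z": 0, "rx": 0, "ry": 0, "rz": 0, "fingers": -1},
    {"x": -1, "y": 0, "z": 0, "rx": 0, "ry": 0, "rz": 0, "fingers": -1},
    {"x": 0, "y": 0, "z": 0, "rx": 0, "ry": 0, "rz": 0, "fingers": -1}
  ]
}}

```text
time: 11.82
eef_pos: [0.5032, -0.1005, 0.0962]
eef_rot: [0.652, -0.651, 0.273, -0.278]
wrist_force: [1.5, -0.5, 0.5]
gripper_width: 0.0005
```

```bash
python3 - <<'E'
from h import *
import cv2
from workcell import imaging
for a,g in((.65,0),(.691,0)): inc([*contact("R",a,g),.096])
p=imaging.get_image("scene");cv2.imwrite("pics/s7.png",cv2.resize(p["image"][110:240,180:340],None,fx=4.6,fy=4.6,interpolation=cv2.INTER_CUBIC))
E
```

```text
t 11.82 pos [ 0.5032 -0.1005  0.0962] tool inc mm [ 1.5  0.2 -0.8] zhead 44.2 ydir [ 0.007 -0.002 -1.   ] F [ 1.5 -0.5  0.5] w 0.0005 q [-0.35  0.09  1.94  0.    1.1  -1.12]
t 11.82 pos [ 0.5032 -0.1005  0.0962] tool inc mm [-1.4  0.2 -1.4] zhead 44.2 ydir [ 0.007 -0.002 -1.   ] F [ 1.5 -0.5  0.5] w 0.0005 q [-0.35  0.09  1.94  0.    1.1  -1.12]
```

View pics/s7.png

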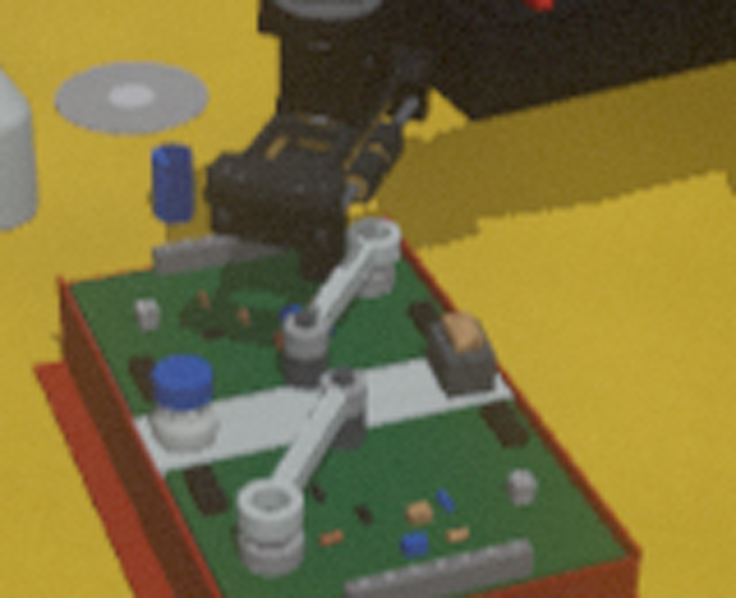

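Emit:
{"api": "drive_tool", "payload": {
  "increments": [
    {"x": 5, "y": 0, "z": 0, "rx": 0, "ry": 0, "rz": 0, "fingers": -1},
    {"x": 15, "y": 0, "z": 0, "rx": 0, "ry": 0, "rz": 0, "fingers": -1},
    {"x": 10, "y": -20, "z": 0, "rx": 0, "ry": 0, "rz": 0, "fingers": -1},
    {"x": 0, "y": -30, "z": 0, "rx": 0, "ry": 0, "rz": 0, "fingers": -1},
    {"x": 0, "y": -30, "z": 0, "rx": 0, "ry": 0, "rz": 0, "fingers": -1},
    {"x": 20, "y": -10, "z": -25, "rx": 0, "ry": 0, "rz": 0, "fingers": -1},
    {"x": 25, "y": 0, "z": -30, "rx": 0, "ry": 0, "rz": 0, "fingers": -1},
    {"x": 25, "y": 0, "z": -30, "rx": 0, "ry": 0, "rz": 0, "fingers": -1},
    {"x": 25, "y": 0, "z": -30, "rx": 0, "ry": 0, "rz": 0, "fingers": -1},
    {"x": 25, "y": 0, "z": -30, "rx": 0, "ry": 0, "rz": 0, "fingers": -1},
    {"x": 15, "y": 0, "z": -15, "rx": 0, "ry": 0, "rz": 0, "fingers": -1},
    {"x": 0, "y": 0, "z": 0, "rx": 0, "ry": 0, "rz": 0, "fingers": -1}
  ]
}}

```text
time: 12.87
eef_pos: [0.5013, -0.3384, 0.1867]
eef_rot: [0.653, -0.652, 0.275, -0.271]
wrist_force: [-0.7, -0.3, -0.6]
gripper_width: 0.0004
```

```bash
python3 - <<'E'
from h import *
import cv2
from workcell import imaging
for n in("scene","top"):
    p=imaging.get_image(n)
    oy=110 if n=="scene" else 140; 
    a=p["image"]; np.save(n+".npy",a)
    if n=="scene": cv2.imwrite("pics/s8.png",cv2.resize(a[110:240,180:340],None,fx=4.6,fy=4.6,interpolation=cv2.INTER_CUBIC))
    else: cv2.imwrite("pics/t8.png",cv2.resize(a[140:256,190:340],None,fx=5.2,fy=5.17,interpolation=cv2.INTER_CUBIC))
E
```

```text
(no output)
```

View pics/s8.png

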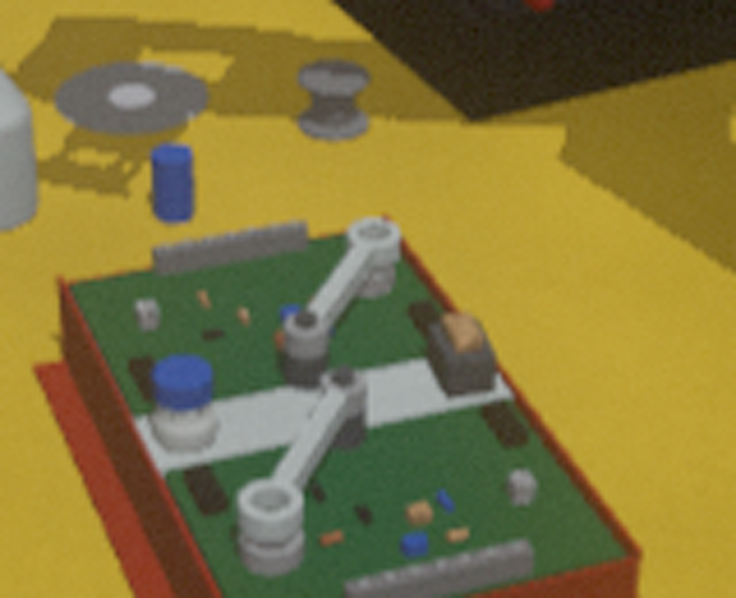

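View pics/t8.png

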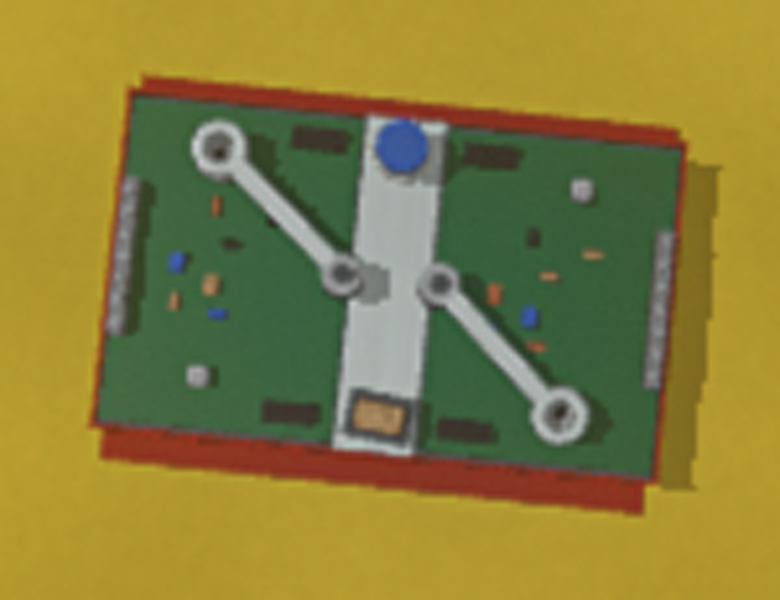

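```bash
python3 - <<'E'
from h import *
from workcell import imaging
T=imaging.get_image("top");S=imaging.get_image("scene")
t=lambda U,V:crop(U,V,190,140,5.2,5.17); s=lambda U,V:crop(U,V,180,110,4.6,4.6)
for n,P in {"eyeR":ray(T,*t(559,414),.1),"padR":ray(T,*t(560,413),.076),"eyeR_s":ray(S,*s(374,237),.1),"padR_s":ray(S,*s(367,266),.076)}.items(): print(n,P.round(4),ang(P,"R"))
for n,P in {"eyeL":ray(T,*t(219,146.5),.1),"padL":ray(T,*t(222,154),.076),"eyeL_s":ray(S,*s(270,499),.1),"padL_s":ray(S,*s(271,531),.076)}.items(): print(n,P.round(4),ang(P,"L"))
# expected eye image position if exactly above pad
g=(.4619,-.1166)
for p,f,o,sc in((T,t,(190,140),(5.2,5.17)),(S,s,(180,110),(4.6,4.6))):
    print(((proj(p,np.r_[g,.1])-proj(p,np.r_[g,.076]))*np.array(sc)).round(1))
E
```

```text
eyeR [ 0.4607 -0.1139  0.1   ] (np.float64(0.7170657852772051), np.float64(0.10853030868736795))
padR [ 0.4619 -0.1166  0.076 ] (np.float64(0.6911297040054378), np.float64(0.1094697826509954))
eyeR_s [ 0.4649 -0.1064  0.1   ] (np.float64(0.7443127759043688), np.float64(0.10041399958962562))
padR_s [ 0.4659 -0.1125  0.076 ] (np.float64(0.6928335349642762), np.float64(0.10375818413495452))
eyeL [0.628 0.094 0.1  ] (np.float64(-0.6970425524683557), np.float64(0.10986436265820572))
padL [0.6271 0.0941 0.076 ] (np.float64(-0.6905738746294839), np.float64(0.10929833174977546))
eyeL_s [0.6304 0.0965 0.1   ] (np.float64(-0.6955751300254057), np.float64(0.11334234782422813))
padL_s [0.6285 0.0934 0.076 ] (np.float64(-0.7046328773164041), np.float64(0.10980405124256842))
[ 3.4 -1. ]
[  0.9 -33.3]
```

```bash
python3 - <<'E'
import cv2,numpy as np
a0=cv2.imread("pics/top0.png");a1=np.load("top.npy");b0=cv2.imread("pics/scene0.png");b1=np.load("scene.npy")
r=lambda a,x,y:cv2.resize(a[y:y+24,x:x+24],(390,290*390//390),interpolation=cv2.INTER_NEAREST)
def c(a,x,y):
    o=cv2.resize(a[y:y+24,x:x+32],(384,288),interpolation=cv2.INTER_CUBIC)
    for i in range(0,32,4): cv2.line(o,(i*12+6,0),(i*12+6,287),(0,0,255) if i==16 else (80,80,80),1)
    for i in range(0,24,4): cv2.line(o,(0,i*12+6),(383,i*12+6),(0,0,255) if i==12 else (80,80,80),1)
    return o
im=np.vstack([np.hstack([c(a0,281,207),c(a1,281,207)]),np.hstack([c(b0,243,153),c(b1,243,153)])])
cv2.imwrite("pics/cmp.png",im)
E
```

```text
(no output)
```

View pics/cmp.png

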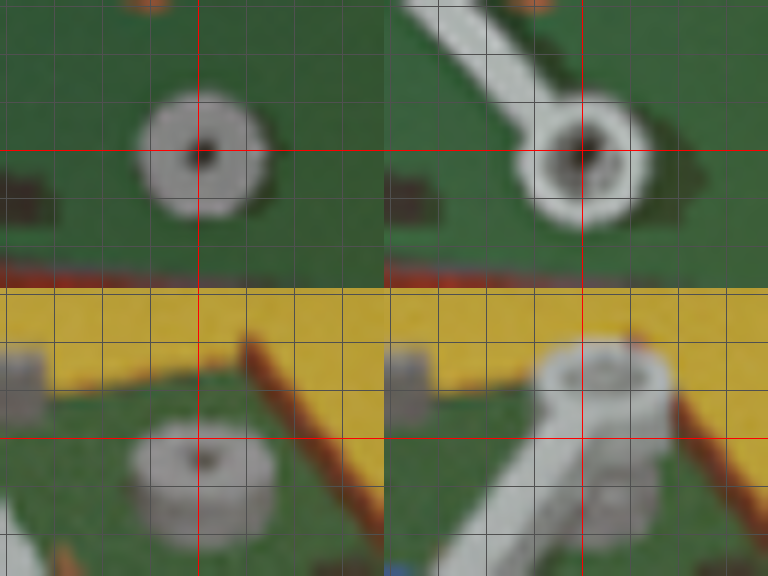

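Both views put the left eye within about 1 mm of its pad centre. The right eye is about 3 mm past its pad centre, well inside the 8 mm limit. The jar and transformer show at the same pixels as at the start, and the tool is clear at a height of 0.187 m, so I'm handing in.

```bash
python3 - <<'E'
from workcell import workorder
print(workorder.close_job())
E
```

```text
the job is handed in; nothing more can be done
None
```

I pushed both hold-down arms over their round pads with the closed fingertips, then backed the tool off and handed the job in at about 13 s. The left arm went to the far spot and the right arm to the near spot.

- **Left eye:** the top view puts it about 1 mm from the pad centre. The side view puts it 1–3.5 mm away, mostly along the arm, where that view reads less accurately.
- **Right eye:** it went slightly past its pad. The pixel comparison gives about 3 mm in the top view and about 3.6 mm in the side view. An earlier, rougher angle estimate from the side view gave up to 5.6 mm. All are inside the 8 mm limit, so I did not nudge it back.
- **Forces and other things:** the wrist-force readings I saw between moves stayed under about 2 N. The jar and transformer show no shift in the last pictures. I saw no sign of contact with the things on the bench, but I did not measure each one again.

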